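Lower the clay pot onto the charcoal stove with the ratchet hoist

ROBOT

A 6-joint arm with a two-finger parallel gripper is mounted at the origin on the work surface. World frame = base frame: x ahead of the robot, y to its left, z up, the work surface at z = 0. Lengths are in m, angles in rad, forces in N, time in s.
With the tool pointing down it reaches from about 0.375 to 0.9 m from the base axis. Payload 3.1 kg.
Tool frame: the origin (TCP) lies at the centre of the arm's flange, where the gripper is bolted on; the fingertips stand 182 mm ahead of it and the grasp point (between the pads) lies 164 mm ahead of it; z points along the fingers, x is the direction in which the jaws open and shut, and the axes are right-handed (so a half turn about z gives the same grasp; the last joint's range is limited). The gripper opens to 87 mm and grips with 3 to 60 N. Pads are 19 mm wide; open, the fingers measure 117 mm over their backs; the gripper's body (75 mm by 190 mm) begins 51 mm behind the grasp point.
Start: joints at [1.159, 0.527, 1.433, -0, 1.181, -0.178], TCP at [0.144, 0.608, 0.405] pointing down, gripper open.
Joint ranges: [-3.08, 3.08], [-0.75, 2.2], [0.22, 2.44], [-1.43, 4.57], [0, 2.65], [-2.85, 2.85]. Speed limits (rad/s): [2.79, 2.79, 3.14, 3.14, 3.14, 3.14].

INTERFACE

Orientations are given as a unit quaternion [x, y, z, w].
In Python, from rig import status, eyes, robot gives the robot as it stands. The module is installed in compiled form; this text tells all that it offers.
- The arm moves only by the tool step_arm, never from a script. Its argument "steps" is a list of rows, each a list of 7 numbers: the closure, from -1 (fully open) to 1 (shut), so that 0 is half open, then the shift along the tool's x, y, z each as a share of 0.025 m, from -1 to 1, then the turn, a rotation vector about the tool's x, y, z each as a share of 8 degrees, from -1 to 1. In form: [[jaw, dx, dy, dz, rx, ry, rz], ...]. A call has exactly 10 rows; each row shifts and turns the commanded pose from where the row before left it, along the tool's axes as they then stand; what a row does not reach is not made up. A row lasts 1/10 s, in which the tool goes at most 50 mm and 8.59 degrees, less where a joint would pass 70% of its speed; a pose out of reach is approached as far as the arm can. A call with a number of a shift or a turn outside -1 to 1 is refused whole. A call with a gripper value outside its range is refused whole. The fingers move at their own pace and stop on an object; "squeeze" is the grip in N (left out, the last holds). Time passes only in rows, so rows that do not move let the fingers close, or fill a call up. It gives the time, the measured TCP pose, the force and the opening at its end, in the units of the state.
- status.get_obs(): the state, without advancing time (a new reading comes with each control period).
- eyes.camera(name): name is "scene" or "top"; returns (picture, depth): 400x640x3 uint8, red, green, blue; 400x640 float32, m along the optical axis (not along the pixel's ray), 0 where there is no reading.
- eyes.camera_info(name): a dict with "K" (3x3 intrinsics, pixels), "R" (3x3) and "t" (3): a world point X has camera coordinates R X + t. Camera axes: x right, y down, z forward; pixel columns grow to the right and rows downward; lengths in m; the calibration is good to about 2 mm. A picture is of the moment at which its call begins. camera_info takes no time and is no camera call.
- robot.hand_in(): hands the job in, once; it reports no verdict.
The state is a dict: "time": time; "q": joint angles; "joint_velocities": joint speeds; "joint_torque": joint torques, N m; "position": TCP position; "tool_rot": TCP orientation; "ft_force": force on the tool from outside, world axes, zero at the start; "moment": the same for the moment, N m; "grip_width": finger opening in m.
Only numpy, scipy, OpenCV 4.12 (cv2) and the standard library are available. Lean on these libraries where they do the work, as an engineer would, in place of code of your own. Each camera call takes 0.05 s, during which the arm holds its last target.

TASK

Lower the clay pot on its hoist until the grate rests with its weight on the clay stove: first wind the crank up a little to free the pawl, throw the pawl back onto its stop, then wind the crank backward by feel and stop as soon as the stove takes the weight, without grinding the grate down on the clay. Do not force the pawl against the ratchet wheel, leave the pawl thrown back, and leave the lid, bowl and spatula where they are.

Things in the scene. Friction and masses are not known exactly. Their poses are not given: they have to be found in the camera images.
- hoist: Fixed rack-and-pinion pot hoist. Origin on the work surface under its shaft; y level along the shaft, from crank to pot; x level, z up. Grey plate 200 mm wide, top at 278 mm; on its -y side shaft, ratchet wheel, pawl, crank; on its +y side the vertical rack (top at 337 mm) and, centred 235 mm off, grate and clay pot (lid top at 370 mm) over a clay charcoal stove set in a tray of ash.
- axle (a point): Point on the shaft's axis, fixed to the hoist (same axes), 190 mm up, at the middle of the crank grip's length. From it towards the hoist's +y: crank arm 56 mm, ratchet wheel 135 mm, plate 150 mm.
- crank_grip (a point): Middle of the crank's wooden grip: a bar 28 mm thick, 84 mm long, parallel to the shaft, turning freely on its pin. It runs on a circle of 100 mm radius about the shaft. The point turns with the crank.
- crank_turn (a joint): Turn in rad, 0 at the start with the grip 140 degrees from the hoist's +x (towards +z). Growing = backward = lowering, over the top towards +x, 25 mm per rad; falling = up, to -0.8. A friction washer holds the load wherever the crank is left, pawl in or out. At the grip, moving: up takes 14 to 17 N, free lowering 2 to 5 N; on the stove each 1 N more presses about 4 N more on the clay.
- pawl_turn (a joint): Swing in rad about the pivot: 0 nose hooked in the wheel (-0.02 to 0.15 riding on the teeth), 0.75 thrown back on its stop; growing = the pin swings over towards the hoist's +x. Left alone it falls into the wheel below 0.4, onto its stop above. At the start an undercut tooth hooks it: it swings free, almost without force, only once the crank has been wound up 0.25 to 0.45 rad and left there.
- pawl_pin (a point): On the pawl's thumb pin, 14 mm from its free end: a steel pin 14 mm thick, parallel to the shaft, standing out 42 mm beyond the ratchet wheel's face at the top of the upright pawl lever; 120 mm from the pivot; with pawl_turn at 0, 252 mm above the work surface and 46 mm to the hoist's +x of the shaft's axis. Swings with the pawl.
- pawl_pivot (a point): On the pivot axis of the pawl (parallel to the shaft), at the same place along it as pawl_pin; 140 mm above the work surface, 88 mm to the hoist's +x of the shaft's axis. Fixed, axes as the hoist's.
- pawl: The steel pawl: an upright lever 13 mm thick with a hooked nose that reaches under a tooth of the ratchet wheel, and the thumb pin on top. Origin on the pivot axis, 70 mm to the hoist's +y of pawl_pivot; turns with the pawl. Over 25 N between nose and teeth chips them.
- crank: Shaft with pinion, crank arm and steel ratchet wheel (96 mm across, 14 mm thick, 12 undercut teeth, 0.52 rad a tooth). Origin on the shaft's axis, 170 mm to the hoist's +y of axle; turns with the crank.
- grate: Sliding rack and round steel grate (220 mm across) with the clay pot on it, 1.9 to 3 kg in all. Origin on the hoist's z axis, at the height of the grate's underside (215 mm at the start). Three clay lugs on the stove's rim, 30 to 55 mm under the grate at the start (it varies), are to carry it; clay breaks at over 60 N, the ash gives 1 mm per 20 N.
- clay_lid: Bystander: loose terracotta pot lid with a knob, 124 mm across, 43 mm high; origin under its centre.
- bowl: Bystander: loose white ceramic bowl, 116 mm across, 55 mm high; origin under its centre.
- spatula: Bystander: loose wooden-handled spatula, 260 mm long, lying flat; origin under its middle.

How it is judged:
By the outcome, as a careful person would: the job done as asked, in the order asked, and still so for the second after the job is handed in, with the robot touching nothing.
It also fails if it takes over 69 s, if anything falls off the work surface, if the arm or the gripper's body presses on something with over 40 N, if the wrist force passes 120 N, or if a joint passes its speed limit or range.

## Working session

There is one attempt and no reset: what is moved stays moved. The work goes in short steps, Python scripts to look and compute and a tool call to move; the robot and the scene stay as the last step left them, time stands still between calls to the robot, and variables do not carry over. Pictures are saved under pics/ and viewed, and the job is handed in when it is done.

Besides the shell and the picture viewer there is one more tool, called after ">>>" by a JSON object that holds its "api" and its "payload". step_arm: Moves the arm, as the interface text tells. Its arguments: {"type":"object","properties":{"steps":{"type":"array"},"squeeze":{"type":"number"}},"required":["steps"]}

```bash
ls; mkdir -p pics; python3 - <<'E'
from rig import status, eyes, robot
import cv2, numpy as np
o=status.get_obs()
for k,v in o.items(): print(k,np.round(v,4))
for n in ("scene","top"):
    p,d=eyes.camera(n); cv2.imwrite(f"pics/{n}0.png",p[:,:,::-1]); np.save(f"{n}0.npy",d)
    i=eyes.camera_info(n); print(n,i)
E
```

```text
pics
time 0.0
q [ 1.1595  0.5284  1.4339 -0.      1.1814 -0.1785]
joint_velocities [ 0.0009  0.0013 -0.0008 -0.0016 -0.0012  0.0007]
joint_torque [-1.20000e-03 -4.40042e+01 -1.76590e+01  6.32000e-02  5.83000e-02
 -2.00000e-04]
position [0.144  0.6078 0.4038]
tool_rot [ 7.844e-01  6.202e-01 -9.000e-04  5.000e-04]
ft_force [ 0.0118  0.2068 -0.1133]
moment [0.0087 0.0448 0.0546]
grip_width 0.0871
scene {'K': array([[381.37397261,   0.        , 325.09814353],
       [  0.        , 381.37397261, 197.57393618],
       [  0.        ,   0.        ,   1.        ]]), 'R': array([[-0.83389048,  0.55172431, -0.01506525],
       [ 0.43795565,  0.64483306, -0.62640656],
       [-0.33588916, -0.52895238, -0.77935092]]), 't': array([ 0.53262908, -0.06567953,  1.13861764])}
top {'K': array([[370.24969693,   0.        , 312.19411528],
       [  0.        , 370.24969693, 199.23806361],
       [  0.        ,   0.        ,   1.        ]]), 'R': array([[-1.12546903e-02, -9.99933671e-01, -2.44655602e-03],
       [-9.86024841e-01,  1.15047865e-02, -1.66200643e-01],
       [ 1.66217766e-01,  5.41828238e-04, -9.86088921e-01]]), 't': array([-0.11839664,  0.58589778,  0.80966227])}
```

View pics/scene0.png

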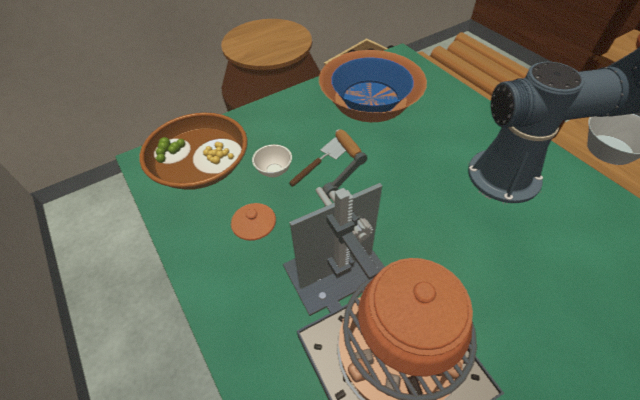

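View pics/top0.png

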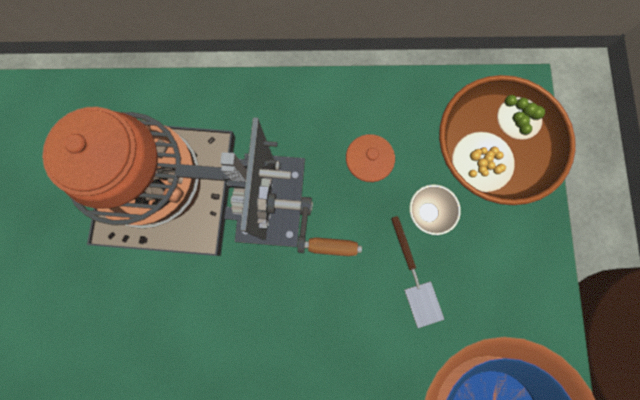

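Top view: crank grip around (333,247), pawl pin about (277,174), shaft stub about (290,206), pot at left; lid (371,158), bowl (435,210), spatula (415,270). Now I'll enlarge the crop and measure.

```bash
cat > h.py <<'E'
import numpy as np, cv2
from rig import status, eyes, robot
def w(n,u,v,d):
    i=eyes.camera_info(n);K=i["K"]
    c=np.array([(u-K[0,2])/K[0,0]*d,(v-K[1,2])/K[1,1]*d,d]); return i["R"].T@(c-i["t"])
def proj(n,X):
    i=eyes.camera_info(n);c=i["R"]@np.array(X)+i["t"];p=i["K"]@c;return p[:2]/p[2]
def crop(n,p,u0,v0,u1,v1,s,name):
    c=p[v0:v1,u0:u1,::-1]; cv2.imwrite(name,cv2.resize(c,None,fx=s,fy=s,interpolation=cv2.INTER_CUBIC))
E
python3 - <<'E'
import cv2
from h import *
for n,b in (("top",(225,110,385,270)),("scene",(280,130,400,310))):
    p=cv2.imread(f"pics/{n}0.png")[:,:,::-1]; s=5 if n=="top" else 3.3
    if n=="top": s=3.7
    crop(n,p,*b,s,f"pics/{n}0c.png")
d=np.load("top0.npy")
for u,v in [(315,246),(325,247),(335,247),(345,248),(355,248),(277,174),(285,175),(292,175),(285,205),(295,205),(307,205),(262,205),(302,235),(255,130),(252,160),(246,225)]:
    print((u,v),d[v,u],w("top",u,v,d[v,u]).round(4))
E
```

```text
(315, 246) 0.6246245 [ 0.4678 -0.1291  0.2664]
(325, 247) 0.62467223 [ 0.4659 -0.1459  0.2661]
(335, 247) 0.62285686 [ 0.4657 -0.1627  0.2678]
(345, 248) 0.62357116 [ 0.4638 -0.1795  0.2668]
(355, 248) 0.6253747 [ 0.4637 -0.1966  0.2649]
(277, 174) 0.65567833 [ 0.5956 -0.0634  0.2565]
(285, 175) 0.65247244 [ 0.5929 -0.0778  0.2593]
(292, 175) 0.9012821 [ 0.6503 -0.0766  0.0167]
(285, 205) 0.7060901 [ 0.5489 -0.0732  0.1975]
(295, 205) 0.705931 [ 0.5487 -0.0923  0.1976]
(307, 205) 0.6965129 [ 0.547  -0.1153  0.2069]
(262, 205) 0.6732025 [ 0.5444 -0.0338  0.2301]
(302, 235) 0.63862044 [ 0.4873 -0.1069  0.2555]
(255, 130) 0.64911926 [ 0.6705 -0.0263  0.2758]
(252, 160) 0.6375261 [ 0.6156 -0.0224  0.2783]
(246, 225) 0.6201136 [ 0.5036 -0.0139  0.2771]
```

View pics/top0c.png

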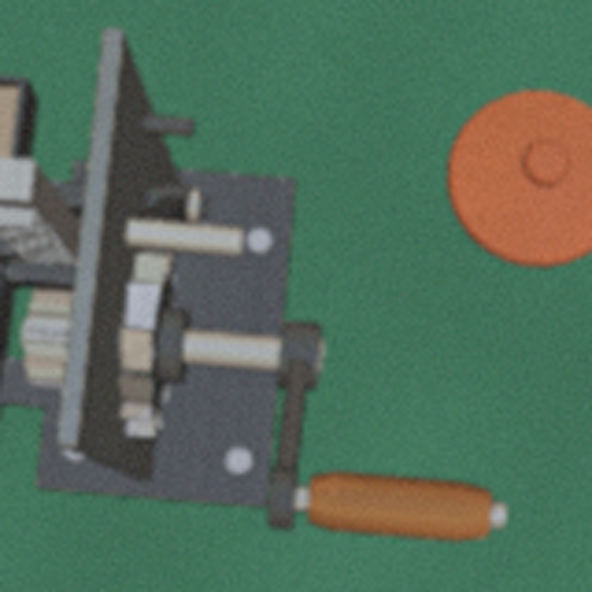

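View pics/scene0c.png

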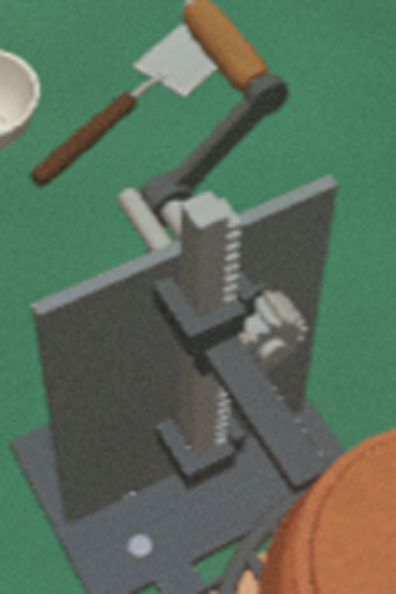

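```bash
python3 - <<'E'
import cv2
from h import *
p=cv2.imread("pics/top0.png"); d=np.load("top0.npy")
hsv=cv2.cvtColor(p,cv2.COLOR_BGR2HSV)
def pts(mask):
    v,u=np.nonzero(mask); return u,v,np.array([w("top",a,b,d[b,a]) for a,b in zip(u,v)])
# grip
m=np.zeros(d.shape,bool); m[230:262,306:362]=True
m&=(hsv[...,0]<20)&(hsv[...,1]>110)&(d<0.66)
u,v,P=pts(m); print("grip n",len(u),P.min(0),P.max(0))
# use top ridge fits: outline by image minAreaRect
r=cv2.minAreaRect(np.c_[u,v].astype(np.float32)); print(r)
c,s,V=np.linalg.svd(P-P.mean(0)),0,0
print("dir",c[2][0],P.mean(0)); 
X=P@np.array([0,1,0]); print("y extents",np.percentile(X,[1,99]))
# plate top
m=np.zeros(d.shape,bool); m[112:240,240:265]=True; m&=(d>0)
u,v,P=pts(m); k=(P[:,2]>0.272)&(P[:,2]<0.284); Q=P[k]; Q=Q[Q[:,1]>-0.05]
c=np.linalg.svd(Q[:,:2]-Q[:,:2].mean(0))[2][0]; c*=np.sign(c[0]); print("plate n",len(Q),c,np.degrees(np.arctan2(c[1],c[0])),Q.mean(0))
t=(Q[:,:2]-Q[:,:2].mean(0))@c; print("ext",np.percentile(t,[0,1,99,100]), "mid",Q[:,:2].mean(0)+c*(t.min()+t.max())/2)
nrm=np.array([-c[1],c[0]]); print("thick",np.percentile((Q[:,:2]-Q[:,:2].mean(0))@nrm,[2,98]))
# shaft top
m=np.zeros(d.shape,bool); m[200:210,276:300]=True
u,v,P=pts(m); k=(P[:,2]>0.18); Q=P[k]; print("shaft",Q.mean(0), Q[:,2].max())
E
```

```text
grip n 706 [ 0.44179699 -0.20061005  0.25431925] [ 0.48204718 -0.1187998   0.89548591]
((332.6689758300781, 246.47242736816406), (48.41551971435547, 15.114277839660645), 4.763641834259033)
dir [-0.00274176  0.4256556   0.90488109] [ 0.46683868 -0.1586951   0.26611373]
y extents [-0.19836792 -0.11896358]Traceback (most recent call last):
  File "<stdin>", line 18, in <module>
  File "<stdin>", line 6, in pts
  File "h.py", line 4, in w
    i=eyes.camera_info(n);K=i["K"]
ValueError: time passes only in moves, steps and waits
```

```bash
cat > h.py <<'E'
import numpy as np, cv2
from rig import status, eyes, robot
CI={n:eyes.camera_info(n) for n in ("scene","top")}
def w(n,u,v,d):
    i=CI[n];K=i["K"];u=np.asarray(u,float)
    c=np.stack([(u-K[0,2])/K[0,0]*d,(v-K[1,2])/K[1,1]*d,d+0*u],-1); return (c-i["t"])@i["R"]
def proj(n,X):
    i=CI[n];c=np.asarray(X)@i["R"].T+i["t"];p=c@i["K"].T;return p[...,:2]/p[...,2:]
def crop(n,p,u0,v0,u1,v1,s,name):
    c=p[v0:v1,u0:u1,::-1]; cv2.imwrite(name,cv2.resize(c,None,fx=s,fy=s,interpolation=cv2.INTER_CUBIC))
E
python3 - <<'E'
import cv2
from h import *
p=cv2.imread("pics/top0.png"); d=np.load("top0.npy")
hsv=cv2.cvtColor(p,cv2.COLOR_BGR2HSV)
def pts(mask):
    v,u=np.nonzero(mask); return u,v,w("top",u,v,d[v,u])
m=np.zeros(d.shape,bool); m[230:262,306:362]=True
m&=(hsv[...,0]<20)&(hsv[...,1]>110)&(d<0.66)&(d>0.6)
u,v,P=pts(m); 
# centreline per column: pixel center, at depth of axis
cols=np.arange(312,354); cv=np.array([(v[u==a].min()+v[u==a].max())/2 for a in cols])
A=w("top",cols,cv,d[245:249,:].mean(0)[cols]+0.0135)
f=np.polyfit(A[:,1],A[:,0],1); print("grip axis x=f(y)",f,np.degrees(np.arctan(f[0])),A.mean(0),P[:,1].min(),P[:,1].max())
m=np.zeros(d.shape,bool); m[112:240,240:265]=True; m&=(d>0)
u,v,P=pts(m); k=(P[:,2]>0.272)&(P[:,2]<0.284); Q=P[k]; Q=Q[Q[:,1]>-0.05]
c=np.linalg.svd(Q[:,:2]-Q[:,:2].mean(0))[2][0]; c*=np.sign(c[0]); print("plate n",len(Q),c,np.degrees(np.arctan2(c[1],c[0])),Q.mean(0))
t=(Q[:,:2]-Q[:,:2].mean(0))@c; print("ext",np.percentile(t,[0,1,99,100]), "mid",Q[:,:2].mean(0)+c*(t.min()+t.max())/2)
nrm=np.array([-c[1],c[0]]); print("thick",np.percentile((Q[:,:2]-Q[:,:2].mean(0))@nrm,[2,98]))
m=np.zeros(d.shape,bool); m[200:211,276:300]=True
u,v,P=pts(m); k=(P[:,2]>0.18); Q=P[k]; print("shaft",Q.mean(0), Q[:,2].max())
E
```

```text
grip axis x=f(y) [0.09745378 0.4826336 ] 5.5661140455227365 [ 0.46714095 -0.15897433  0.25771867] -0.20061005324944067 -0.11879979974993553
plate n 718 [ 0.99565919 -0.09307403] -5.34047843350365 [ 0.59140054 -0.01764945  0.27716919]
ext [-0.09684056 -0.09506407  0.0993145   0.10161007] mid [ 0.59377495 -0.01787141]
thick [-0.00494689  0.01515064]
shaft [ 0.54815146 -0.07870966  0.20923801] 0.8954859133226223
```

```bash
cat >> h.py <<'E'
def H(x,y,yaw,pts):
    c,s=np.cos(yaw),np.sin(yaw); p=np.atleast_2d(pts); return np.c_[x+c*p[:,0]-s*p[:,1], y+s*p[:,0]+c*p[:,1], p[:,2]]
E
python3 - <<'E'
from h import *
from scipy.optimize import least_squares
M=np.array([[-.0766,.042,.2543],[-.0766,-.042,.2543],[.046,.086,.252],[0,.09,.190],[.046,.107,.252]])
pix=225,110
crp=np.array([[308,500],[495,514],[243,239],[230,349],[186,236]])
px=crp/3.7+np.array(pix)
def f(p):
    r=proj("top",H(*p,M))-px; return np.r_[r[:3].ravel(),r[3:,1],(p[2]+.094)*200]
s=least_squares(f,[.5434,-.1669,-.094]); print(s.x,np.degrees(s.x[2]),s.fun.round(2))
im=cv2.imread("pics/top0.png")[110:270,225:385]; im=cv2.resize(im,None,fx=3.7,fy=3.7,interpolation=cv2.INTER_CUBIC)
T=[[0,0,.19],[0,.086,.19],[0,.135,.19],[-.1,.15,.278],[.1,.15,.278],[.046,.1,.252],[.088,.1,.14],[-.0766,0,.2543]]
for q in proj("top",H(*s.x,T)): cv2.circle(im,tuple(int(round(a)) for a in (q-np.array(pix))*3.7),3,(0,255,255),-1)
cv2.imwrite("pics/ov0.png",im)
im=cv2.imread("pics/scene0.png")
for q in proj("scene",H(*s.x,T)): cv2.circle(im,tuple(int(round(a)) for a in q),1,(0,255,255),-1)
cv2.imwrite("pics/ov1.png",cv2.resize(im[130:310,280:400],None,fx=3.3,fy=3.3))
for q in H(*s.x,T): print(q.round(4))
E
```

```text
[ 0.54207319 -0.16823446 -0.0936598 ] -5.366311114597587 [ 1.01  0.08 -0.77  0.34 -0.25 -0.35  0.42 -0.48  0.07]
[ 0.5421 -0.1682  0.19  ]
[ 0.5501 -0.0826  0.19  ]
[ 0.5547 -0.0338  0.19  ]
[ 0.4565 -0.0095  0.278 ]
[ 0.6557 -0.0282  0.278 ]
[ 0.5972 -0.073   0.252 ]
[ 0.639  -0.0769  0.14  ]
[ 0.4658 -0.1611  0.2543]
```

View pics/ov0.png

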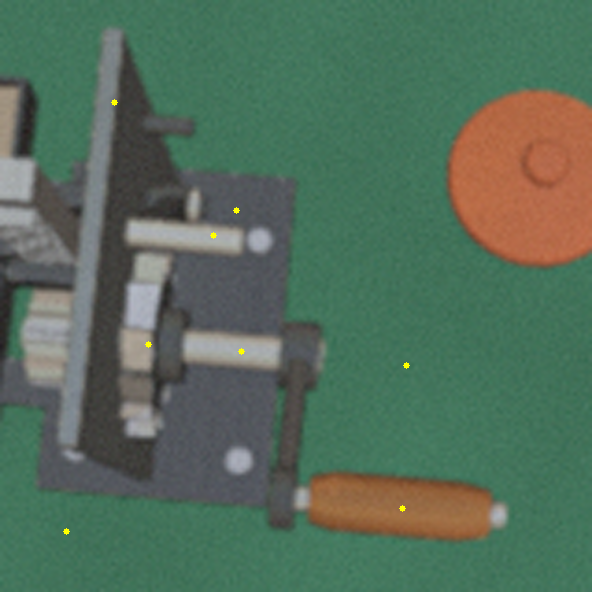

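View pics/ov1.png

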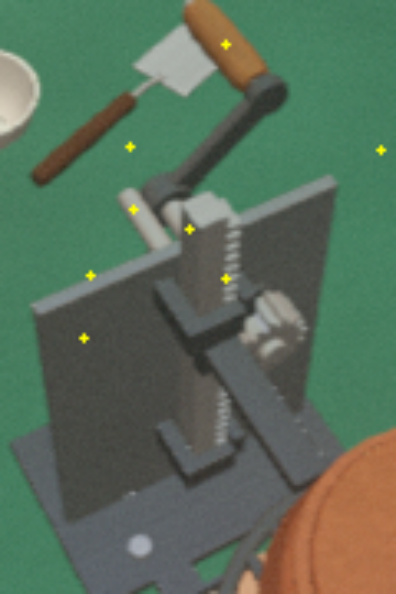

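Top view overlay: the model points land on the grip centre, pin, shaft and ratchet wheel within about 1 px, so the hoist fit is good. I'll turn the tool so the jaws open along hoist x, lifting at the same time.

>>> {"api": "step_arm", "payload": {"steps": [[-1, 0, 0, -0.4, 0, 0, 1], [-1, 0, 0, -0.4, 0, 0, 1], [-1, 0, 0, -0.4, 0, 0, 1], [-1, 0, 0, -0.4, 0, 0, 1], [-1, 0, 0, -0.4, 0, 0, 1], [-1, 0, 0, -0.4, 0, 0, 1], [-1, 0, 0, -0.4, 0, 0, 1], [-1, 0, 0, -0.4, 0, 0, 1], [-1, 0, 0, -0.4, 0, 0, 1], [-1, 0, 0, -0.4, 0, 0, 1]], "squeeze": 40}}

```text
time: 1.1
position: [0.1441, 0.608, 0.5045]
tool_rot: [0.999, -0.032, -0.0, 0.001]
ft_force: [-0.3, 0.4, 0.3]
grip_width: 0.0871
```

>>> {"api": "step_arm", "payload": {"steps": [[-1, 0, 0, 0, 0, 0, 0.21], [-1, 0.9, 1, 0, 0, 0, 0], [-1, 0.9, 1, 0, 0, 0, 0], [-1, 0.9, 1, 0, 0, 0, 0], [-1, 0.9, 1, 0, 0, 0, 0], [-1, 0.9, 1, 0, 0, 0, 0], [-1, 0.9, 1, 0, 0, 0, 0], [-1, 0.9, 1, 0, 0, 0, 0], [-1, 0.9, 1, 0, 0, 0, 0], [-1, 0.9, 1, 0, 0, 0, 0]]}}

```text
time: 2.1
position: [0.3266, 0.365, 0.504]
tool_rot: [0.999, -0.043, -0.001, 0.0]
ft_force: [0.4, -0.2, 0.3]
grip_width: 0.0871
```

>>> {"api": "step_arm", "payload": {"steps": [[-1, 0.9, 1, 0, 0, 0, 0], [-1, 0.9, 1, 0, 0, 0, 0], [-1, 0.3, 1, 0, 0, 0, 0], [-1, 0.3, 1, 0, 0, 0, 0], [-1, 0.3, 1, 0, 0, 0, 0], [-1, 0.3, 1, 0, 0, 0, 0], [-1, 0.3, 1, 0, 0, 0, 0], [-1, 0.3, 1, 0, 0, 0, 0], [-1, 0.3, 1, 0, 0, 0, 0], [-1, 0.3, 1, 0, 0, 0, 0]]}}

```text
time: 3.1
position: [0.4087, 0.107, 0.5041]
tool_rot: [0.999, -0.043, -0.001, 0.0]
ft_force: [1.0, 0.1, -0.0]
grip_width: 0.0869
```

>>> {"api": "step_arm", "payload": {"steps": [[-1, 0.3, 1, 0, 0, 0, 0], [-1, 0.3, 1, 0, 0, 0, 0], [-1, 0.3, 1, 0, 0, 0, 0], [-1, 0.3, 1, 0, 0, 0, 0], [-1, 0.3, 1, 0, 0, 0, 0], [-1, 0.3, 1, 0, 0, 0, 0], [-1, 0.3, 1, 0, 0, 0, 0], [-1, 0.3, 1, 0, 0, 0, 0], [-1, 0.3, 0.5, 0, 0, 0, 0], [-1, 0, 0, 0, 0, 0, 0]]}}

```text
time: 4.1
position: [0.4583, -0.1108, 0.5042]
tool_rot: [0.999, -0.044, -0.0, -0.0]
ft_force: [-0.2, 1.2, -0.4]
grip_width: 0.0871
```

>>> {"api": "step_arm", "payload": {"steps": [[-1, 0.25, 1, 0, 0, 0, 0.04], [-1, 0.25, 0.98, 0, 0, 0, 0], [-1, 0, 0, 0.6, 0, 0, 0], [-1, 0, 0, 0.6, 0, 0, 0], [-1, 0, 0, 0.6, 0, 0, 0], [-1, 0, 0, 0.6, 0, 0, 0], [-1, 0, 0, 0.6, 0, 0, 0], [-1, 0, 0, 0.44, 0, 0, 0], [-1, 0, 0, 0, 0, 0, 0], [-1, 0, 0, 0, 0, 0, 0]]}}

```text
time: 5.1
position: [0.4657, -0.1595, 0.4189]
tool_rot: [0.999, -0.046, -0.0, -0.0]
ft_force: [-0.1, 0.1, 0.6]
grip_width: 0.0873
```

```bash
python3 - <<'E'
from h import *
p,d=eyes.camera("top"); crop("top",p,225,110,385,270,3.7,"pics/t1.png")
p,d=eyes.camera("scene"); crop("scene",p,280,60,440,240,3.3,"pics/s1.png")
o=status.get_obs(); print(o["position"],o["tool_rot"],o["ft_force"],o["q"])
E
```

```text
[ 0.4658377  -0.15984414  0.41946639] [ 9.98925260e-01 -4.63441764e-02  6.64365675e-04  3.16949492e-04] [-0.15042571  0.0430198   0.10374633] [-5.57903410e-01  3.29841071e-01  1.74044255e+00  1.11376156e-04
  1.06984009e+00 -4.65235239e-01]
```

View pics/t1.png

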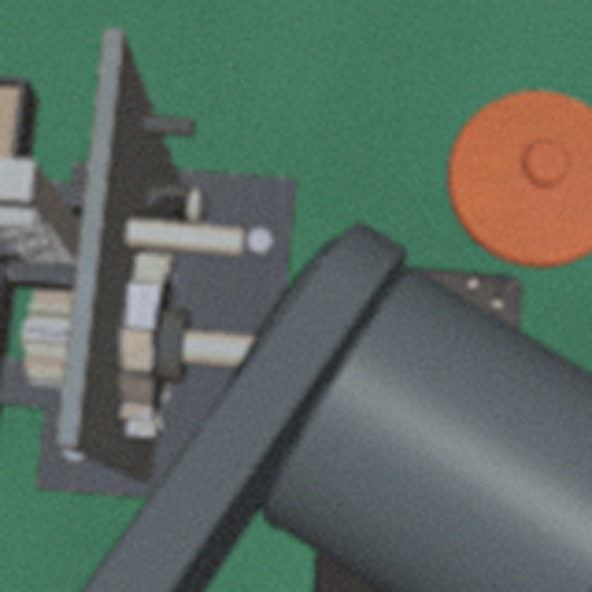

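View pics/s1.png

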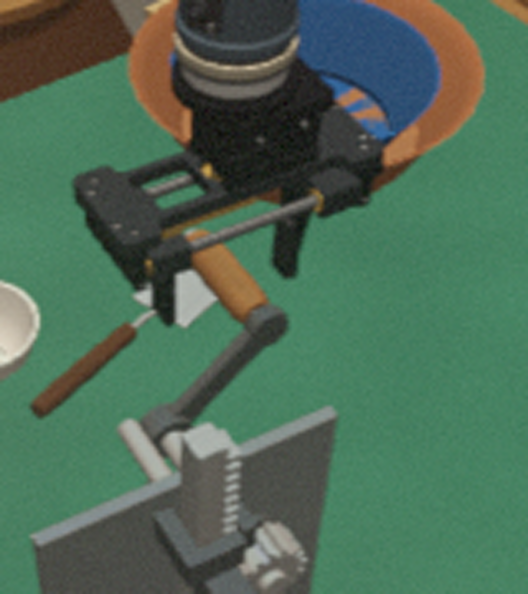

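The jaws straddle the grip in both views. Closing.

>>> {"api": "step_arm", "payload": {"steps": [[1, 0, 0, 0, 0, 0, 0], [1, 0, 0, 0, 0, 0, 0], [1, 0, 0, 0, 0, 0, 0], [1, 0, 0, 0, 0, 0, 0], [1, 0, 0, 0, 0, 0, 0], [1, 0, 0, 0, 0, 0, 0], [1, 0, 0, 0, 0, 0, 0], [1, 0, 0, 0, 0, 0, 0], [1, 0, 0, 0, 0, 0, 0], [1, 0, 0, 0, 0, 0, 0]], "squeeze": 40}}

```text
time: 6.2
position: [0.4667, -0.1601, 0.4191]
tool_rot: [0.999, -0.047, 0.002, 0.0]
ft_force: [5.9, 1.1, -1.2]
grip_width: 0.0272
```

```bash
python3 - <<'E'
from h import *
o=status.get_obs(); print(o["position"],o["ft_force"],o["grip_width"],o["moment"])
# wind-up increments in tool axes: angle th 140 -> ; grip pos (100cos,100sin); tool x=+xh, tool z=-z
th=np.radians(140)
for k in range(1,13):
    a=th+0.03*(k-1); b=th+0.03*k
    print(k,round(0.03*k,2),np.round([(np.cos(b)-np.cos(a))*4, -(np.sin(b)-np.sin(a))*4],3))
E
```

```text
[ 0.46668402 -0.16012085  0.41909729] [ 5.91525332  1.11492218 -1.19803868] 0.027188849443291745 [ 0.09429858 -0.85579607  0.03707636]
1 0.03 [-0.076  0.093]
2 0.06 [-0.073  0.095]
3 0.09 [-0.07   0.097]
4 0.12 [-0.067  0.099]
5 0.15 [-0.064  0.101]
6 0.18 [-0.061  0.103]
7 0.21 [-0.058  0.105]
8 0.24 [-0.055  0.107]
9 0.27 [-0.051  0.108]
10 0.3 [-0.048  0.11 ]
11 0.33 [-0.045  0.111]
12 0.36 [-0.041  0.113]
```

Jaws are on the bar (27 mm). Winding up about 0.36 rad along the arc.

>>> {"api": "step_arm", "payload": {"steps": [[1, -0.05, 0, 0.11, 0, 0, 0], [1, -0.09, 0, 0.12, 0, 0, 0], [1, -0.08, 0, 0.12, 0, 0, 0], [1, -0.08, 0, 0.12, 0, 0, 0], [1, -0.07, 0, 0.12, 0, 0, 0], [1, -0.07, 0, 0.13, 0, 0, 0], [1, -0.07, 0, 0.13, 0, 0, 0], [1, -0.06, 0, 0.13, 0, 0, 0], [1, -0.05, 0, 0.13, 0, 0, 0], [1, -0.05, 0, 0.13, 0, 0, 0]]}}

```text
time: 7.2
position: [0.45, -0.1584, 0.3906]
tool_rot: [0.999, -0.047, 0.003, 0.001]
ft_force: [1.4, 3.4, 16.1]
grip_width: 0.0269
```

```bash
cat >> h.py <<'E'
def st(off=(0,0)):
    o=status.get_obs(); p=o["position"]; f=o["ft_force"]
    from scipy.spatial.transform import Rotation as Rn
    R=Rn.from_quat(o["tool_rot"]).as_matrix(); g=p+0.164*R[:,2]
    xh=np.array([np.cos(-.0937),np.sin(-.0937)]); r=g[:2]-np.array([.5421,-.1682]); a=r@xh; yy=r@np.array([-xh[1],xh[0]]); b=g[2]-.19
    th=np.arctan2(b,a); rad=np.hypot(a,b); fx=f[:2]@xh; fz=f[2]
    low=np.array([np.sin(th),-np.cos(th)]) # lowering direction (x,z)
    print("t %.2f th %.1f deg turn %.3f rad %.4f y %.4f | fx %.1f fz %.1f resist-to-lower %.1f radial %.1f fy %.1f w %.4f ax %.3f %.3f %.3f"%(o["time"],np.degrees(th),np.radians(140)-th,rad,yy,fx,fz,-(low@[fx,fz]),np.cos(th)*fx+np.sin(th)*fz,f[1],o["grip_width"],*R[:,2]))
E
python3 -c "
from h import *
st()"
```

```text
t 7.20 th 158.3 deg turn -0.319 rad 0.0987 y 0.0009 | fx 1.1 fz 16.1 resist-to-lower -15.4 radial 4.9 fy 3.4 w 0.0269 ax 0.006 -0.002 -1.000
```

Up-winding resistance 15.4 N, turn ≈ -0.33. Relieve the load, open, rise.

>>> {"api": "step_arm", "payload": {"steps": [[1, 0, 0, -0.09, 0, 0, 0], [1, 0, 0, 0, 0, 0, 0], [-1, 0, 0, 0, 0, 0, 0], [-1, 0, 0, 0, 0, 0, 0], [-1, 0, 0, 0, 0, 0, 0], [-1, 0, 0, 0, 0, 0, 0], [-1, 0, 0, -0.5, 0, 0, 0], [-1, 0, 0, -0.8, 0, 0, 0], [-1, 0, 0, -1, 0, 0, 0], [-1, 0, 0, -0.8, 0, 0, 0]]}}

```text
time: 8.2
position: [0.4487, -0.1584, 0.4684]
tool_rot: [0.999, -0.047, -0.0, 0.0]
ft_force: [-0.5, -0.8, 0.7]
grip_width: 0.082
```

>>> {"api": "step_arm", "payload": {"steps": [[1, 0.6, -0.6, 0, 0, 0, 0], [1, 0.6, -0.6, 0, 0, 0, 0], [1, 0.6, -0.6, 0, 0, 0, 0], [1, 0.6, -0.6, 0, 0, 0, 0], [1, 0.6, -0.6, 0, 0, 0, 0], [1, 0.6, -0.6, 0, 0, 0, 0], [1, 0.4, -0.4, 0, 0, 0, 0], [1, 0, 0, 0, 0, 0, 0], [1, 0, 0, 0, 0, 0, 0], [1, 0, 0, 0, 0, 0, 0]]}}

```text
time: 9.2
position: [0.5571, -0.0686, 0.4673]
tool_rot: [0.999, -0.047, -0.001, 0.0]
ft_force: [0.5, -0.3, 0.2]
grip_width: 0.015
```

```bash
python3 - <<'E'
from h import *
st(); o=status.get_obs(); print(o["position"])
p,d=eyes.camera("top"); crop("top",p,225,110,385,270,3.7,"pics/t2.png")
p,d=eyes.camera("scene"); crop("scene",p,260,60,440,240,3.3,"pics/s2.png")
E
```

```text
t 9.20 th 87.3 deg turn 0.921 rad 0.1135 y 0.1005 | fx 0.5 fz 0.2 resist-to-lower -0.5 radial 0.2 fy -0.3 w 0.0150 ax -0.001 -0.000 -1.000
[ 0.55709515 -0.06863759  0.4673362 ]
```

View pics/s2.png

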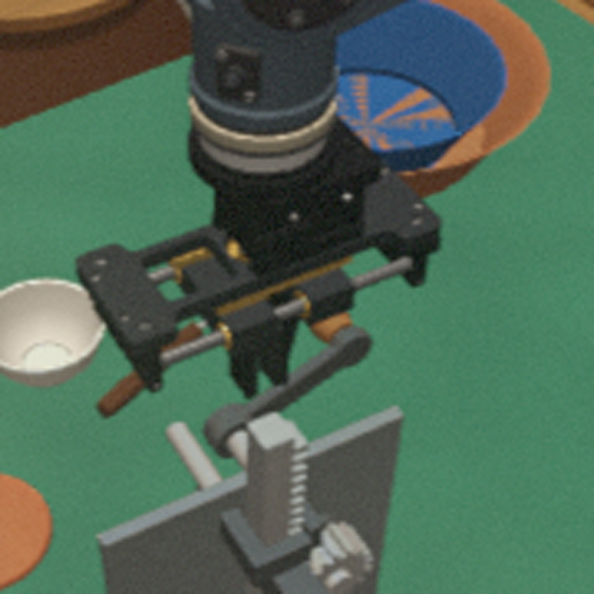

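View pics/t2.png

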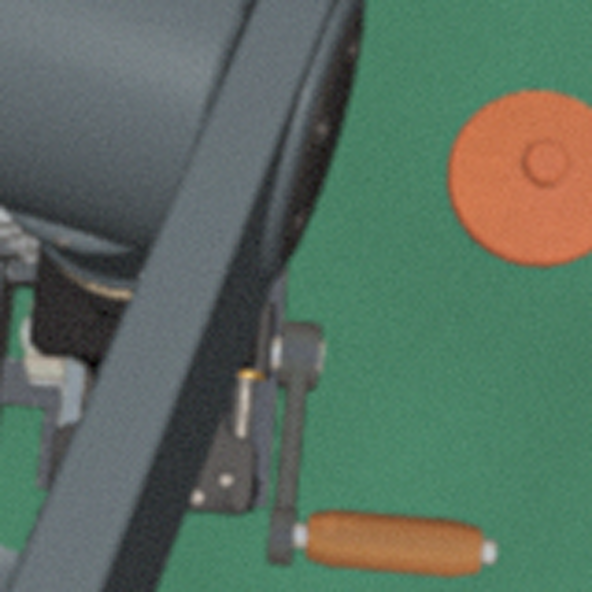

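Scene view: fingers are to the -x side of the pin and in line with it. The crank is wound up and held. Descending beside the pin.

>>> {"api": "step_arm", "payload": {"steps": [[1, 0, 0, 0.5, 0, 0, 0], [1, 0, 0, 0.5, 0, 0, 0], [1, 0, 0, 0.5, 0, 0, 0], [1, 0, 0, 0.4, 0, 0, 0], [1, 0, 0, 0, 0, 0, 0], [1, 0.2, 0, 0, 0, 0, 0], [1, 0.2, 0, 0, 0, 0, 0], [1, 0.1, 0, 0, 0, 0, 0], [1, 0, 0, 0, 0, 0, 0], [1, 0, 0, 0, 0, 0, 0]]}}

```text
time: 10.3
position: [0.5703, -0.0693, 0.4203]
tool_rot: [0.999, -0.047, 0.0, 0.0]
ft_force: [0.0, 0.2, -0.3]
grip_width: 0.0006
```

```bash
python3 - <<'E'
from h import *
st(); o=status.get_obs(); print(o["position"])
p,d=eyes.camera("scene"); crop("scene",p,300,120,400,220,5.5,"pics/s3.png")
E
```

```text
t 10.30 th 74.1 deg turn 1.150 rad 0.0689 y 0.1011 | fx 0.0 fz -0.3 resist-to-lower -0.1 radial -0.3 fy 0.2 w 0.0006 ax 0.000 -0.000 -1.000
[ 0.57028126 -0.06928719  0.42025925]
```

View pics/s3.png

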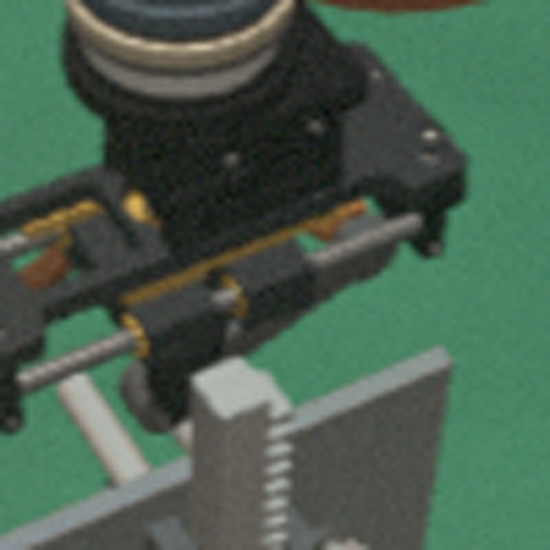

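Fingers are close to the pin's left side, no contact yet. Creeping in.

>>> {"api": "step_arm", "payload": {"steps": [[1, 0.04, 0, 0, 0, 0, 0], [1, 0.04, 0, 0, 0, 0, 0], [1, 0.04, 0, 0, 0, 0, 0], [1, 0.04, 0, 0, 0, 0, 0], [1, 0.04, 0, 0, 0, 0, 0], [1, 0.02, 0, 0, 0, 0, 0], [1, 0.02, 0, 0, 0, 0, 0], [1, 0.02, 0, 0, 0, 0, 0], [1, 0, 0, 0, 0, 0, 0], [1, 0, 0, 0, 0, 0, 0]]}}

```text
time: 11.35
position: [0.5767, -0.0699, 0.42]
tool_rot: [0.999, -0.047, -0.0, 0.0]
ft_force: [0.3, -0.4, -0.0]
grip_width: 0.0003
```

>>> {"api": "step_arm", "payload": {"steps": [[1, 0.02, 0, 0, 0, 0, 0], [1, 0.02, 0, 0, 0, 0, 0], [1, 0.02, 0, 0, 0, 0, 0], [1, 0.02, 0, 0, 0, 0, 0], [1, 0.02, 0, 0, 0, 0, 0], [1, 0, 0, 0, 0, 0, 0], [1, 0, 0, 0, 0, 0, 0], [1, 0, 0, 0, 0, 0, 0], [1, 0, 0, 0, 0, 0, 0], [1, 0, 0, 0, 0, 0, 0]]}}

```text
time: 12.35
position: [0.5791, -0.0701, 0.42]
tool_rot: [0.999, -0.047, -0.0, 0.0]
ft_force: [-0.2, -0.3, 0.6]
grip_width: 0.0005
```

>>> {"api": "step_arm", "payload": {"steps": [[1, 0.04, 0, 0, 0, 0, 0], [1, 0.04, 0, 0, 0, 0, 0], [1, 0.04, 0, 0, 0, 0, 0], [1, 0.04, 0, 0, 0, 0, 0], [1, 0.04, 0, 0, 0, 0, 0], [1, 0, 0, 0, 0, 0, 0], [1, 0, 0, 0, 0, 0, 0], [1, 0, 0, 0, 0, 0, 0], [1, 0, 0, 0, 0, 0, 0], [1, 0, 0, 0, 0, 0, 0]]}}

```text
time: 13.35
position: [0.5841, -0.0706, 0.42]
tool_rot: [0.999, -0.047, -0.0, -0.0]
ft_force: [-0.0, 0.3, 0.7]
grip_width: 0.0006
```

```bash
python3 - <<'E'
from h import *
st()
p,d=eyes.camera("scene"); crop("scene",p,300,120,400,220,5.5,"pics/s4.png")
E
```

```text
t 13.35 th 63.7 deg turn 1.332 rad 0.0736 y 0.1011 | fx -0.0 fz 0.7 resist-to-lower 0.3 radial 0.6 fy 0.3 w 0.0006 ax -0.000 0.000 -1.000
```

View pics/s4.png

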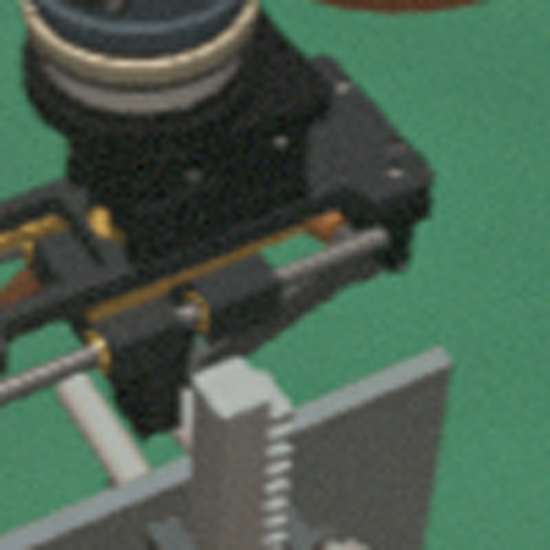

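The pin has not moved yet, so the tips are slimmer than I assumed. Continuing to creep.

>>> {"api": "step_arm", "payload": {"steps": [[1, 0.02, 0, 0, 0, 0, 0], [1, 0.02, 0, 0, 0, 0, 0], [1, 0.02, 0, 0, 0, 0, 0], [1, 0.02, 0, 0, 0, 0, 0], [1, 0.02, 0, 0, 0, 0, 0], [1, 0.02, 0, 0, 0, 0, 0], [1, 0, 0, 0, 0, 0, 0], [1, 0, 0, 0, 0, 0, 0], [1, 0, 0, 0, 0, 0, 0], [1, 0, 0, 0, 0, 0, 0]]}}

```text
time: 14.4
position: [0.5871, -0.0709, 0.42]
tool_rot: [0.999, -0.047, -0.0, -0.0]
ft_force: [0.3, -0.5, -0.1]
grip_width: 0.0009
```

>>> {"api": "step_arm", "payload": {"steps": [[1, 0.02, 0, 0, 0, 0, 0], [1, 0.02, 0, 0, 0, 0, 0], [1, 0.02, 0, 0, 0, 0, 0], [1, 0.02, 0, 0, 0, 0, 0], [1, 0.02, 0, 0, 0, 0, 0], [1, 0.02, 0, 0, 0, 0, 0], [1, 0, 0, 0, 0, 0, 0], [1, 0, 0, 0, 0, 0, 0], [1, 0, 0, 0, 0, 0, 0], [1, 0, 0, 0, 0, 0, 0]]}}

```text
time: 15.4
position: [0.5901, -0.0711, 0.42]
tool_rot: [0.999, -0.047, -0.0, -0.0]
ft_force: [-0.3, 0.3, 0.6]
grip_width: 0.0007
```

```bash
python3 - <<'E'
from h import *
st()
p,d=eyes.camera("scene"); crop("scene",p,300,120,400,220,5.5,"pics/s5.png")
E
```

```text
t 15.40 th 59.6 deg turn 1.403 rad 0.0765 y 0.1011 | fx -0.3 fz 0.6 resist-to-lower 0.6 radial 0.4 fy 0.3 w 0.0007 ax -0.000 0.000 -1.000
```

View pics/s5.png

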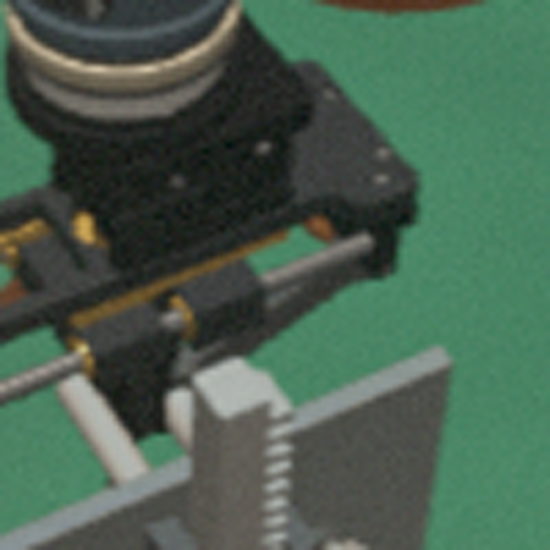

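```bash
python3 - <<'E'
from h import *
from scipy.spatial.transform import Rotation as Rn
o=status.get_obs(); R=Rn.from_quat(o["tool_rot"]).as_matrix(); tip=o["position"]+.182*R[:,2]; tip2=o["position"]+.13*R[:,2]
p,d=eyes.camera("scene")
h=(.5421,-.1682,-.0937)
im=cv2.resize(p[140:200,290:350,::-1],None,fx=9,fy=9,interpolation=cv2.INTER_CUBIC)
def line(A,B,c):
    q=(proj("scene",np.array([A,B]))-[290,140]+.5)*9; cv2.line(im,*[tuple(int(v) for v in a) for a in q],c,1)
def hl(a,b,c): P=H(*h,[a,b]); line(P[0],P[1],c)
hl([.046,.086,.252],[.046,.128,.252],(0,255,255))
hl([.039,.086,.252],[.039,.128,.252],(0,255,0))
yh=np.array([.0936,.9956,0])
for s in (-.0095,.0095): line(tip+s*yh,tip2+s*yh,(255,0,255))
line(tip-.0095*yh,tip+.0095*yh,(255,0,255))
cv2.imwrite("pics/s6.png",im); st()
E
```

```text
t 15.50 th 59.6 deg turn 1.403 rad 0.0765 y 0.1011 | fx -0.4 fz -0.0 resist-to-lower 0.4 radial -0.2 fy -0.3 w 0.0007 ax -0.000 -0.000 -1.000
```

View pics/s6.png

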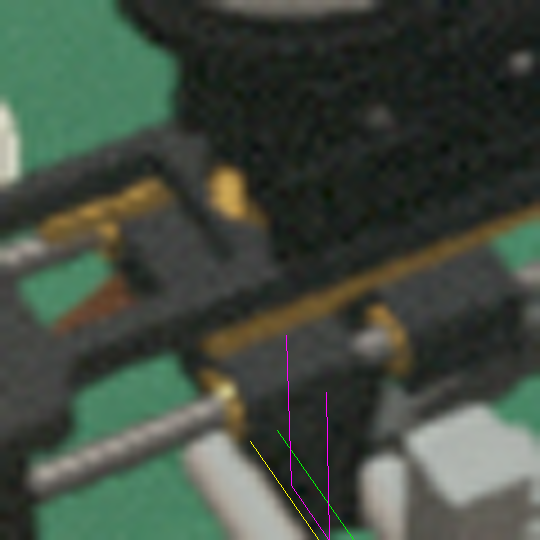

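The overlay shows the pin is now about 4 px (≈9 mm) left of its start line (yellow), at no force, so the pawl is free. Pushing on.

>>> {"api": "step_arm", "payload": {"steps": [[1, 0.08, 0, 0, 0, 0, 0], [1, 0.12, 0, 0, 0, 0, 0], [1, 0.15, 0, 0, 0, 0, 0], [1, 0.15, 0, 0, 0, 0, 0], [1, 0.15, 0, 0, 0, 0, 0], [1, 0.15, 0, 0, 0, 0, 0], [1, 0.15, 0, 0, 0, 0, 0], [1, 0.15, 0, 0, 0, 0, 0], [1, 0.15, 0, 0, 0, 0, 0], [1, 0.15, 0, 0, 0, 0, 0]]}}

```text
time: 16.5
position: [0.6253, -0.0745, 0.42]
tool_rot: [0.999, -0.047, 0.0, -0.0]
ft_force: [-0.1, 0.1, 0.2]
grip_width: 0.0003
```

>>> {"api": "step_arm", "payload": {"steps": [[1, 0.15, 0, 0, 0, 0, 0], [1, 0.15, 0, 0, 0, 0, 0], [1, 0.15, 0, 0, 0, 0, 0], [1, 0.15, 0, 0, 0, 0, 0], [1, 0.15, 0, 0, 0, 0, 0], [1, 0.15, 0, 0, 0, 0, 0], [1, 0.15, 0, 0, 0, 0, 0], [1, 0, 0, 0, 0, 0, 0], [1, 0, 0, 0, 0, 0, 0], [1, 0, 0, 0, 0, 0, 0]]}}

```text
time: 17.5
position: [0.651, -0.0768, 0.42]
tool_rot: [0.999, -0.047, -0.0, -0.0]
ft_force: [-0.1, -0.4, -0.1]
grip_width: 0.0005
```

```bash
cat >> h.py <<'E'
def pinview(name,t=0.75):
    p,d=eyes.camera("scene"); h=(.5421,-.1682,-.0937)
    im=cv2.resize(p[100:240,260:400,::-1],None,fx=4.2,fy=4.2,interpolation=cv2.INTER_CUBIC)
    for tt,c in ((0,(0,255,255)),(t,(255,0,255))):
        x=.088+.12*np.sin(tt-.3577); z=.14+.12*np.cos(tt-.3577)
        q=(proj("scene",H(*h,[[x,.086,z],[x,.128,z]]))-[260,100]+.5)*4.2
        cv2.line(im,*[tuple(int(v) for v in a) for a in q],c,1)
    cv2.imwrite(name,im)
E
python3 - <<'E'
from h import *
st(); pinview("pics/s7.png")
E
```

```text
t 17.50 th 33.5 deg turn 1.859 rad 0.1196 y 0.1012 | fx -0.1 fz -0.1 resist-to-lower -0.0 radial -0.1 fy -0.4 w 0.0005 ax -0.000 0.000 -1.000
```

View pics/s7.png

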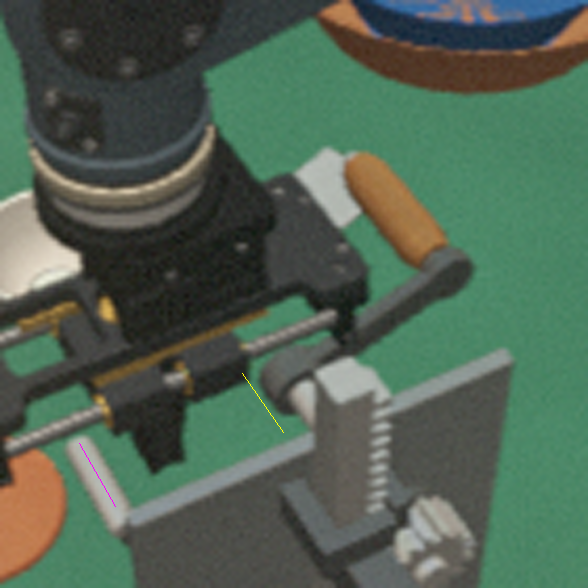

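The pin lies on the magenta line, which is the stop at 0.75, and the finger carries no force. Back to the crank; checking the grip's present position from picture t2.

```bash
python3 - <<'E'
from h import *
h=(.5421,-.1682,-.0937)
for th in (140,155,158.5,162):
    t=np.radians(th); e=proj("top",H(*h,[[.1*np.cos(t),.042,.19+.1*np.sin(t)],[.1*np.cos(t),-.042,.19+.1*np.sin(t)]])); print(th,((e-[225,110])*3.7).round(0).tolist())
E
```

```text
140 [[312.0, 500.0], [492.0, 515.0]]
155 [[310.0, 532.0], [485.0, 546.0]]
158.5 [[309.0, 537.0], [483.0, 551.0]]
162 [[309.0, 541.0], [481.0, 556.0]]
```

>>> {"api": "step_arm", "payload": {"steps": [[-0.5, -0.3, 0, -0.3, 0, 0, 0], [-0.5, -0.5, 0, -0.6, 0, 0, 0], [-0.5, -0.7, 0, -0.8, 0, 0, 0], [-1, -0.7, 0.5, -0.3, 0, 0, 0], [-1, -0.8, 0.7, 0, 0, 0, 0], [-1, -0.8, 0.8, 0, 0, 0, 0], [-1, -0.8, 0.8, 0, 0, 0, 0], [-1, -0.8, 0.8, 0, 0, 0, 0], [-1, -0.8, 0.4, 0, 0, 0, 0], [-1, -0.8, 0, 0, 0, 0, 0]]}}

```text
time: 18.55
position: [0.4662, -0.1611, 0.4707]
tool_rot: [0.999, -0.047, 0.0, 0.001]
ft_force: [-0.0, -0.3, 0.1]
grip_width: 0.0728
```

>>> {"api": "step_arm", "payload": {"steps": [[-1, -0.35, 0, 0, 0, 0, 0], [-1, -0.33, 0, 0.4, 0, 0, 0], [-1, 0, 0, 0.7, 0, 0, 0], [-1, 0, 0, 0.7, 0, 0, 0], [-1, 0, 0, 0.7, 0, 0, 0], [-1, 0, 0, 0.5, 0, 0, 0], [-1, 0, 0, 0.2, 0, 0, 0], [-1, 0, 0, 0, 0, 0, 0], [1, 0, 0, 0, 0, 0, 0], [1, 0, 0, 0, 0, 0, 0]]}}

```text
time: 19.55
position: [0.4509, -0.1587, 0.3908]
tool_rot: [0.999, -0.047, 0.001, 0.0]
ft_force: [0.7, 0.4, -0.1]
grip_width: 0.0776
```

>>> {"api": "step_arm", "payload": {"steps": [[1, 0, 0, 0, 0, 0, 0], [1, 0, 0, 0, 0, 0, 0], [1, 0, 0, 0, 0, 0, 0], [1, 0, 0, 0, 0, 0, 0], [1, 0, 0, 0, 0, 0, 0], [1, 0, 0, 0, 0, 0, 0], [1, 0, 0, 0, 0, 0, 0], [1, 0, 0, 0, 0, 0, 0], [1, 0, 0, 0, 0, 0, 0], [1, 0, 0, 0, 0, 0, 0]], "squeeze": 40}}

```text
time: 20.55
position: [0.4508, -0.1586, 0.39]
tool_rot: [0.999, -0.047, 0.0, 0.0]
ft_force: [1.2, 0.1, -1.1]
grip_width: 0.0272
```

```bash
python3 - <<'E'
from h import *
st(); print(status.get_obs()["position"])
E
```

```text
t 20.55 th 158.6 deg turn -0.324 rad 0.0985 y 0.0010 | fx 1.2 fz -1.1 resist-to-lower 0.6 radial -1.6 fy 0.1 w 0.0272 ax 0.001 -0.000 -1.000
[ 0.45079355 -0.15860604  0.38999982]
```

```bash
python3 - <<'E'
import numpy as np
def rows(th0,step,n):
    for k in range(n):
        a=th0-step*(k+.5); print([round(float(4*step*np.sin(a)),3),round(float(4*step*np.cos(a)),3)],end=" ")
    print(np.degrees(th0-step*n))
t=np.radians(158.6)
rows(t,.05,10); rows(t-.5,.05,10); rows(t-1,.05,10)
E
```

```text
[0.078, -0.184] [0.087, -0.18] [0.096, -0.176] [0.104, -0.171] [0.113, -0.165] [0.121, -0.159] [0.129, -0.153] [0.136, -0.147] [0.143, -0.14] [0.15, -0.132] 129.95211024345883
[0.156, -0.125] [0.163, -0.117] [0.168, -0.108] [0.173, -0.1] [0.178, -0.091] [0.182, -0.082] [0.186, -0.073] [0.19, -0.063] [0.193, -0.054] [0.195, -0.044] 101.30422048691769
[0.197, -0.034] [0.199, -0.024] [0.199, -0.014] [0.2, -0.004] [0.2, 0.006] [0.199, 0.016] [0.198, 0.025] [0.197, 0.035] [0.195, 0.045] [0.192, 0.055] 72.65633073037652
```

>>> {"api": "step_arm", "payload": {"steps": [[1, 0.08, 0, -0.18, 0, 0, 0], [1, 0.09, 0, -0.18, 0, 0, 0], [1, 0.1, 0, -0.18, 0, 0, 0], [1, 0.1, 0, -0.17, 0, 0, 0], [1, 0.11, 0, -0.17, 0, 0, 0], [1, 0.12, 0, -0.16, 0, 0, 0], [1, 0.13, 0, -0.15, 0, 0, 0], [1, 0.14, 0, -0.15, 0, 0, 0], [1, 0.14, 0, -0.14, 0, 0, 0], [1, 0.15, 0, -0.13, 0, 0, 0]]}}

```text
time: 21.55
position: [0.4796, -0.1612, 0.4304]
tool_rot: [0.999, -0.047, -0.0, -0.0]
ft_force: [1.3, -1.7, -7.6]
grip_width: 0.0271
```

```bash
python3 -c "
from h import *
st(); print(status.get_obs()['position'])"
```

```text
t 21.55 th 129.6 deg turn 0.182 rad 0.0990 y 0.0011 | fx 1.4 fz -7.6 resist-to-lower 3.7 radial -6.8 fy -1.7 w 0.0271 ax -0.001 0.000 -1.000
[ 0.47958492 -0.16124487  0.43035253]
```

Free lowering takes 3.7 N, with about 7 N radial misfit. I'll trim 1 mm inward and go on.

>>> {"api": "step_arm", "payload": {"steps": [[1, 0.17, 0, -0.11, 0, 0, 0], [1, 0.17, 0, -0.1, 0, 0, 0], [1, 0.17, 0, -0.11, 0, 0, 0], [1, 0.17, 0, -0.1, 0, 0, 0], [1, 0.18, 0, -0.09, 0, 0, 0], [1, 0.18, 0, -0.08, 0, 0, 0], [1, 0.19, 0, -0.07, 0, 0, 0], [1, 0.19, 0, -0.06, 0, 0, 0], [1, 0.19, 0, -0.05, 0, 0, 0], [1, 0.2, 0, -0.04, 0, 0, 0]]}}

```text
time: 22.55
position: [0.5251, -0.1654, 0.4521]
tool_rot: [0.999, -0.047, 0.001, 0.0]
ft_force: [-3.7, -0.8, 5.5]
grip_width: 0.027
```

```bash
python3 -c "
from h import *
st(); print(status.get_obs()['position'])"
```

```text
t 22.55 th 99.7 deg turn 0.703 rad 0.0995 y 0.0011 | fx -3.6 fz 5.5 resist-to-lower 2.7 radial 6.0 fy -0.8 w 0.0270 ax 0.002 -0.001 -1.000
[ 0.52512321 -0.16540996  0.45211165]
```

>>> {"api": "step_arm", "payload": {"steps": [[1, 0.2, 0, -0.07, 0, 0, 0], [1, 0.2, 0, -0.02, 0, 0, 0], [1, 0.2, 0, -0.01, 0, 0, 0], [1, 0.2, 0, 0, 0, 0, 0], [1, 0.2, 0, 0.01, 0, 0, 0], [1, 0.2, 0, 0.02, 0, 0, 0], [1, 0.2, 0, 0.03, 0, 0, 0], [1, 0.2, 0, 0.04, 0, 0, 0], [1, 0.08, 0, 0.02, 0, 0, 0], [1, 0.08, 0, 0.02, 0, 0, 0]]}}

```text
time: 23.55
position: [0.5694, -0.1696, 0.4503]
tool_rot: [0.999, -0.047, 0.002, 0.0]
ft_force: [-0.1, 0.9, 6.1]
grip_width: 0.0277
```

```bash
sed -i 's/a=r@xh;/a=r@xh-.0014;/; s/b=g\[2\]-.19$/b=g[2]-.19+.0003/' h.py; python3 -c "
from h import *
st(); print(status.get_obs()['position'])"
```

```text
t 23.55 th 74.6 deg turn 1.141 rad 0.1002 y 0.0011 | fx -0.2 fz 6.1 resist-to-lower 1.8 radial 5.8 fy 0.9 w 0.0277 ax 0.004 -0.001 -1.000
[ 0.56943641 -0.16959623  0.45029741]
```

```bash
python3 - <<'E'
from h import *
p,d=eyes.camera("scene"); crop("scene",p,300,240,510,400,3.8,"pics/g1.png")
p0=cv2.imread("pics/scene0.png")[:,:,::-1]; crop("scene",p0,300,240,510,400,3.8,"pics/g0.png")
E
```

```text
(no output)
```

View pics/g1.png

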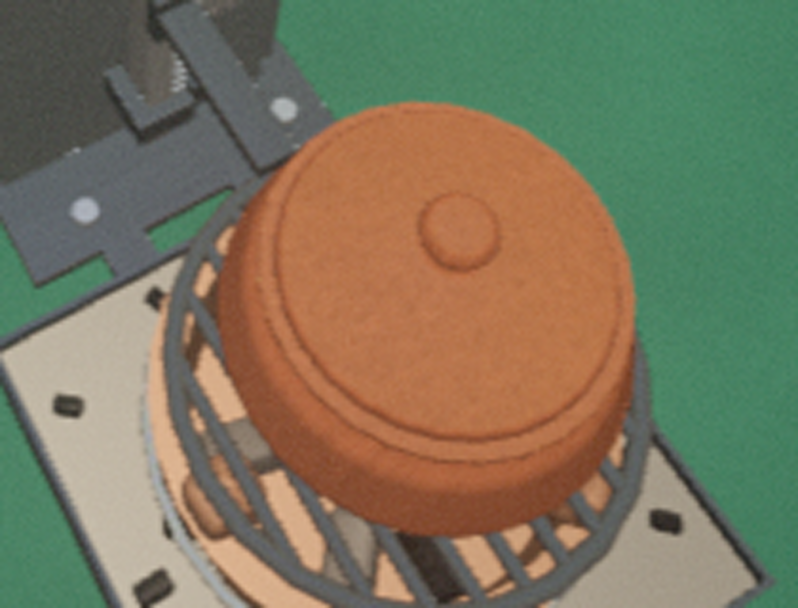

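View pics/g0.png

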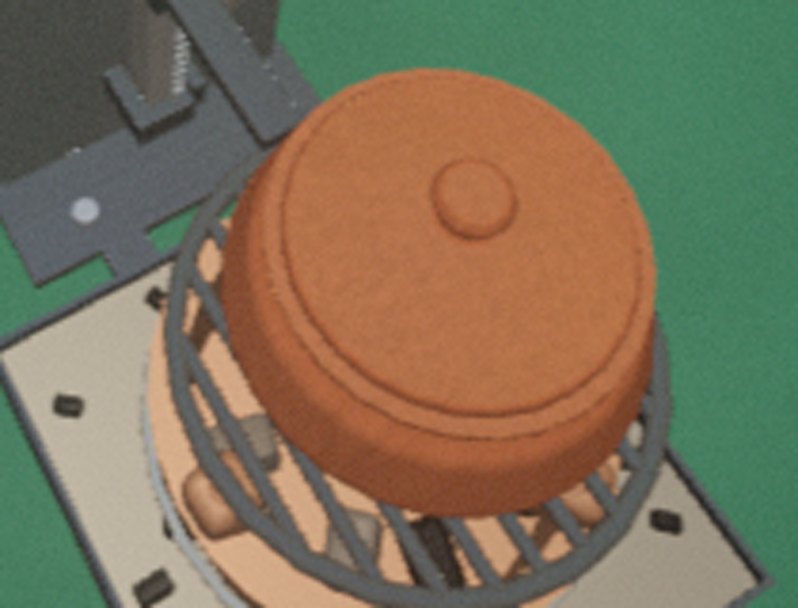

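The pot is lowered by about 28 mm, and a clay lug shows at crop (215,490). Estimating its height from depth.

```bash
python3 - <<'E'
from h import *
d=np.load("scene0.npy")
for cu,cv in [(200,480),(210,480),(220,480),(205,490),(215,490),(225,490),(210,500),(220,505),(215,515)]:
    u=int(round(300+cu/3.8));v=int(round(240+cv/3.8)); print((cu,cv),w("scene",u,v,d[v,u]).round(4))
for cu,cv in [(180,290),(175,340),(200,440)]:
    u=int(round(300+cu/3.8));v=int(round(240+cv/3.8)); print("grate",w("scene",u,v,d[v,u]).round(4))
E
```

```text
(200, 480) [0.7252 0.2204 0.1782]
(210, 480) [0.7309 0.2304 0.2211]
(220, 480) [0.7279 0.2339 0.2259]
(205, 490) [0.7263 0.2249 0.1765]
(215, 490) [0.7223 0.2278 0.1771]
(225, 490) [0.7289 0.238  0.224 ]
(210, 500) [0.7275 0.2293 0.1752]
(220, 505) [0.7249 0.234  0.1787]
(215, 515) [0.729  0.2368 0.1786]
grate [0.6956 0.1593 0.2259]
grate [0.7099 0.1764 0.2261]
grate [0.7254 0.2174 0.2253]
```

Lug top is about 0.178 against grate underside 0.215, so expected contact is at turn ≈ 1.5. One call to about 1.28, then creep.

>>> {"api": "step_arm", "payload": {"steps": [[1, 0.06, 0, -0.01, 0, 0, 0], [1, 0.055, 0, 0.016, 0, 0, 0], [1, 0.055, 0, 0.016, 0, 0, 0], [1, 0.055, 0, 0.017, 0, 0, 0], [1, 0.055, 0, 0.018, 0, 0, 0], [1, 0.055, 0, 0.018, 0, 0, 0], [1, 0.053, 0, 0.019, 0, 0, 0], [1, 0.052, 0, 0.02, 0, 0, 0], [1, 0.052, 0, 0.021, 0, 0, 0], [1, 0.052, 0, 0.022, 0, 0, 0]]}}

```text
time: 24.6
position: [0.5824, -0.1708, 0.4459]
tool_rot: [0.999, -0.047, 0.001, 0.0]
ft_force: [1.3, 0.7, 5.7]
grip_width: 0.0267
```

```bash
python3 -c "
from h import *
st()"
```

```text
t 24.60 th 66.9 deg turn 1.276 rad 0.1002 y 0.0012 | fx 1.2 fz 5.7 resist-to-lower 1.1 radial 5.8 fy 0.7 w 0.0267 ax 0.002 -0.000 -1.000
```

>>> {"api": "step_arm", "payload": {"steps": [[1, 0.035, 0, -0.03, 0, 0, 0], [1, 0.022, 0, 0.01, 0, 0, 0], [1, 0.022, 0, 0.01, 0, 0, 0], [1, 0.022, 0, 0.01, 0, 0, 0], [1, 0.022, 0, 0.01, 0, 0, 0], [1, 0.022, 0, 0.01, 0, 0, 0], [1, 0.022, 0, 0.01, 0, 0, 0], [1, 0.022, 0, 0.01, 0, 0, 0], [1, 0.022, 0, 0.01, 0, 0, 0], [1, 0.022, 0, 0.01, 0, 0, 0]]}}

```text
time: 25.6
position: [0.5876, -0.1713, 0.4438]
tool_rot: [0.999, -0.047, -0.0, -0.0]
ft_force: [-0.8, 1.1, 1.4]
grip_width: 0.0268
```

```bash
python3 -c "
from h import *
st()"
```

```text
t 25.60 th 63.9 deg turn 1.328 rad 0.1003 y 0.0012 | fx -0.9 fz 1.4 resist-to-lower 1.4 radial 0.9 fy 1.1 w 0.0268 ax -0.001 0.000 -1.000
```

>>> {"api": "step_arm", "payload": {"steps": [[1, 0.021, 0, 0.011, 0, 0, 0], [1, 0.021, 0, 0.011, 0, 0, 0], [1, 0.021, 0, 0.011, 0, 0, 0], [1, 0.021, 0, 0.011, 0, 0, 0], [1, 0.021, 0, 0.011, 0, 0, 0], [1, 0.021, 0, 0.011, 0, 0, 0], [1, 0.021, 0, 0.011, 0, 0, 0], [1, 0.021, 0, 0.011, 0, 0, 0], [1, 0.021, 0, 0.011, 0, 0, 0], [1, 0.021, 0, 0.011, 0, 0, 0]]}}

```text
time: 26.6
position: [0.5928, -0.1718, 0.4411]
tool_rot: [0.999, -0.047, -0.0, -0.0]
ft_force: [-1.7, 1.1, -0.6]
grip_width: 0.0268
```

```bash
python3 -c "
from h import *
st()"
```

```text
t 26.60 th 60.5 deg turn 1.387 rad 0.1003 y 0.0012 | fx -1.8 fz -0.6 resist-to-lower 1.3 radial -1.4 fy 1.1 w 0.0268 ax -0.001 0.000 -1.000
```

>>> {"api": "step_arm", "payload": {"steps": [[1, 0.017, 0, 0.01, 0, 0, 0], [1, 0.017, 0, 0.01, 0, 0, 0], [1, 0.017, 0, 0.01, 0, 0, 0], [1, 0.017, 0, 0.01, 0, 0, 0], [1, 0.017, 0, 0.01, 0, 0, 0], [1, 0.017, 0, 0.01, 0, 0, 0], [1, 0.017, 0, 0.01, 0, 0, 0], [1, 0.017, 0, 0.01, 0, 0, 0], [1, 0.017, 0, 0.01, 0, 0, 0], [1, 0.017, 0, 0.01, 0, 0, 0]]}}

```text
time: 27.6
position: [0.5971, -0.1722, 0.4386]
tool_rot: [0.999, -0.047, -0.0, -0.0]
ft_force: [-3.0, 1.4, -3.2]
grip_width: 0.0269
```

```bash
python3 -c "
from h import *
st()"
```

```text
t 27.60 th 57.7 deg turn 1.436 rad 0.1004 y 0.0012 | fx -3.1 fz -3.2 resist-to-lower 0.9 radial -4.4 fy 1.4 w 0.0269 ax -0.001 0.000 -1.000
```

>>> {"api": "step_arm", "payload": {"steps": [[1, 0.002, 0, 0.035, 0, 0, 0], [1, 0.017, 0, 0.011, 0, 0, 0], [1, 0.017, 0, 0.011, 0, 0, 0], [1, 0.017, 0, 0.011, 0, 0, 0], [1, 0.017, 0, 0.011, 0, 0, 0], [1, 0.017, 0, 0.011, 0, 0, 0], [1, 0.017, 0, 0.011, 0, 0, 0], [1, 0.017, 0, 0.011, 0, 0, 0], [1, 0.016, 0, 0.012, 0, 0, 0], [1, 0.016, 0, 0.012, 0, 0, 0]]}}

```text
time: 28.6
position: [0.6009, -0.1725, 0.4358]
tool_rot: [0.999, -0.047, 0.0, 0.0]
ft_force: [-4.4, 4.5, 3.9]
grip_width: 0.0271
```

```bash
python3 -c "
from h import *
st()"
```

```text
t 28.60 th 54.9 deg turn 1.485 rad 0.1003 y 0.0012 | fx -4.9 fz 3.9 resist-to-lower 6.2 radial 0.4 fy 4.5 w 0.0271 ax 0.000 -0.000 -1.000
```

Resistance jumped from about 1 to 6.2 N at turn 1.485, so the stove is taking weight. A little further, aiming for 8.5 N.

>>> {"api": "step_arm", "payload": {"steps": [[1, 0.009, 0, 0.006, 0, 0, 0], [1, 0.009, 0, 0.006, 0, 0, 0], [1, 0.009, 0, 0.006, 0, 0, 0], [1, 0.009, 0, 0.006, 0, 0, 0], [1, 0.009, 0, 0.006, 0, 0, 0], [1, 0.009, 0, 0.006, 0, 0, 0], [1, 0.009, 0, 0.006, 0, 0, 0], [1, 0.009, 0, 0.006, 0, 0, 0], [1, 0, 0, 0, 0, 0, 0], [1, 0, 0, 0, 0, 0, 0]]}}

```text
time: 29.6
position: [0.6025, -0.1727, 0.4348]
tool_rot: [0.999, -0.047, -0.0, -0.0]
ft_force: [-4.6, 3.6, 4.9]
grip_width: 0.0271
```

```bash
python3 -c "
from h import *
st()"
```

```text
t 29.60 th 54.0 deg turn 1.502 rad 0.1003 y 0.0012 | fx -4.9 fz 4.9 resist-to-lower 6.8 radial 1.1 fy 3.6 w 0.0271 ax -0.001 0.000 -1.000
```

>>> {"api": "step_arm", "payload": {"steps": [[1, 0, 0, 0, 0, 0, 0], [1, 0, 0, 0, 0, 0, 0], [1, 0, 0, 0, 0, 0, 0], [1, 0, 0, 0, 0, 0, 0], [1, 0, 0, 0, 0, 0, 0], [1, 0, 0, 0, 0, 0, 0], [1, 0.01, 0, 0.007, 0, 0, 0], [1, 0.01, 0, 0.007, 0, 0, 0], [1, 0.01, 0, 0.007, 0, 0, 0], [1, 0.01, 0, 0.007, 0, 0, 0]]}}

```text
time: 30.6
position: [0.6033, -0.1727, 0.4342]
tool_rot: [0.999, -0.046, -0.001, -0.0]
ft_force: [-5.9, 4.0, 6.5]
grip_width: 0.027
```

```bash
python3 -c "
from h import *
st()"
```

```text
t 30.60 th 53.4 deg turn 1.511 rad 0.1003 y 0.0012 | fx -6.3 fz 6.5 resist-to-lower 8.9 radial 1.5 fy 4.0 w 0.0270 ax -0.001 0.000 -1.000
```

>>> {"api": "step_arm", "payload": {"steps": [[1, 0, 0, 0, 0, 0, 0], [1, 0, 0, 0, 0, 0, 0], [1, 0, 0, 0, 0, 0, 0], [1, 0, 0, 0, 0, 0, 0], [1, 0, 0, 0, 0, 0, 0], [1, 0, 0, 0, 0, 0, 0], [1, 0.01, 0, 0.007, 0, 0, 0], [1, 0.01, 0, 0.007, 0, 0, 0], [1, 0.01, 0, 0.007, 0, 0, 0], [1, 0.01, 0, 0.007, 0, 0, 0]]}}

```text
time: 31.6
position: [0.6042, -0.1728, 0.4337]
tool_rot: [0.999, -0.046, -0.001, 0.0]
ft_force: [-6.4, 3.2, 6.3]
grip_width: 0.0267
```

```bash
python3 - <<'E'
from h import *
st()
p,d=eyes.camera("scene"); crop("scene",p,300,240,510,400,3.8,"pics/g2.png")
for cu,cv in [(180,290),(175,340),(200,440),(270,560)]:
    u=int(round(300+cu/3.8));v=int(round(240+cv/3.8)); print("grate",w("scene",u,v,d[v,u]).round(4))
E
```

```text
t 31.60 th 52.9 deg turn 1.521 rad 0.1003 y 0.0012 | fx -6.7 fz 6.3 resist-to-lower 9.2 radial 1.0 fy 3.2 w 0.0267 ax -0.002 0.000 -1.000
grate [0.6855 0.1471 0.186 ]
grate [0.7008 0.1654 0.1866]
grate [0.7032 0.1946 0.1178]
grate [0.7219 0.264  0.1878]
```

View pics/g2.png

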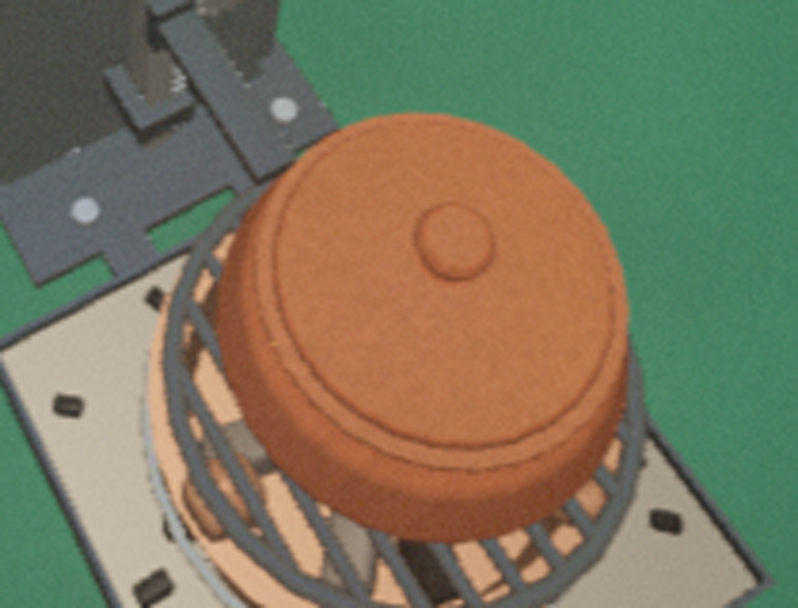

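The grate top dropped about 39 mm, so its underside is at the lugs (≈0.178). Resistance is 9.2 N against 1.2 N free at creep speed, so about 32 N on the clay, just above the 24 to 28 N estimated weight. Stop here: relieve the arm, open and withdraw upward.

>>> {"api": "step_arm", "payload": {"steps": [[1, -0.02, 0, -0.017, 0, 0, 0], [1, -0.02, 0, -0.017, 0, 0, 0], [1, 0, 0, 0, 0, 0, 0], [-1, 0, 0, 0, 0, 0, 0], [-1, 0, 0, 0, 0, 0, 0], [-1, 0, 0, 0, 0, 0, 0], [-1, 0, 0, 0, 0, 0, 0], [-1, 0, 0, 0, 0, 0, 0], [-1, 0, 0, -0.3, 0, 0, 0], [-1, 0, 0, -0.6, 0, 0, 0]]}}

```text
time: 32.65
position: [0.6035, -0.1729, 0.4555]
tool_rot: [0.999, -0.047, -0.001, -0.001]
ft_force: [-0.8, -0.0, 0.9]
grip_width: 0.0751
```

>>> {"api": "step_arm", "payload": {"steps": [[-1, 0, 0, -0.8, 0, 0, 0], [-1, 0, 0, -0.8, 0, 0, 0], [-1, 0, 0, -0.8, 0, 0, 0], [-1, -0.8, 0.3, -0.5, 0, 0, 0], [-1, -1, 0.4, 0, 0, 0, 0], [-1, -1, 0.4, 0, 0, 0, 0], [-1, -1, 0.4, 0, 0, 0, 0], [-1, -1, 0.4, 0, 0, 0, 0], [-1, 0, 0, 0, 0, 0, 0], [-1, 0, 0, 0, 0, 0, 0]]}}

```text
time: 33.65
position: [0.4798, -0.2092, 0.5296]
tool_rot: [0.999, -0.047, 0.001, 0.0]
ft_force: [0.5, 0.8, 0.1]
grip_width: 0.0873
```

```bash
python3 - <<'E'
from h import *
st(); pinview("pics/f1.png")
p,d=eyes.camera("scene"); cv2.imwrite("pics/f2.png",p[:,:,::-1])
p,d=eyes.camera("top"); cv2.imwrite("pics/f3.png",p[:,:,::-1])
E
```

```text
t 33.65 th 108.6 deg turn 0.548 rad 0.1856 y -0.0467 | fx 0.4 fz 0.1 resist-to-lower -0.4 radial -0.0 fy 0.8 w 0.0873 ax 0.002 -0.001 -1.000
```

View pics/f1.png

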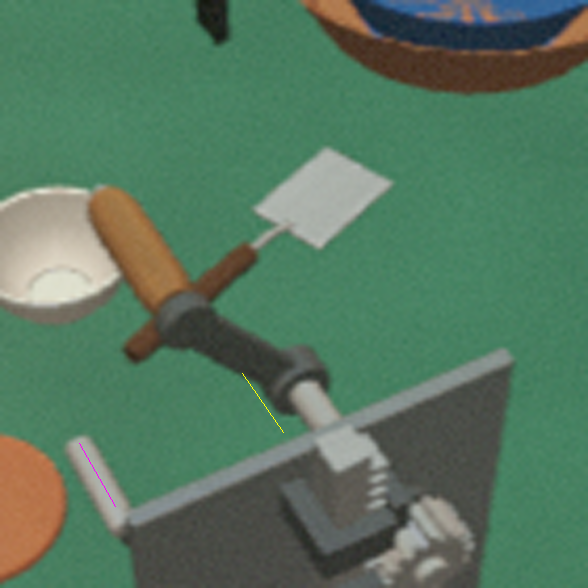

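View pics/f3.png

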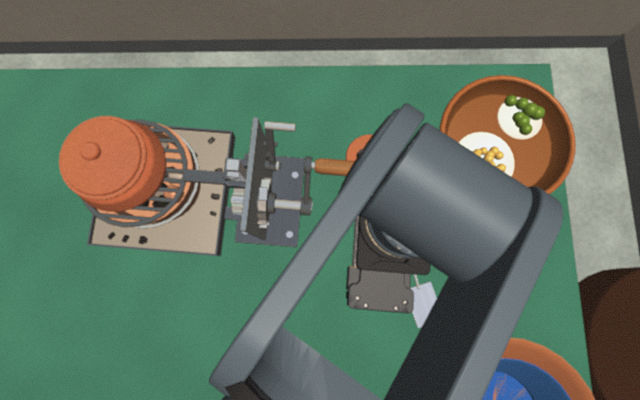

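View pics/f2.png

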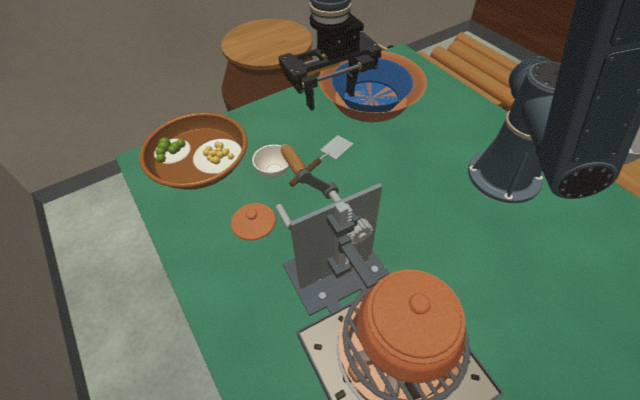

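The pin is on its stop line, lid, bowl and spatula are unmoved, and the gripper is clear. A final check of the grate height, then hand in.

```bash
python3 - <<'E'
from h import *
p,d=eyes.camera("scene")
for cu,cv in [(180,290),(175,340),(270,560)]:
    u=int(round(300+cu/3.8));v=int(round(240+cv/3.8)); print("grate",w("scene",u,v,d[v,u]).round(4))
print(robot.hand_in())
E
```

```text
grate [0.6857 0.1474 0.1869]
grate [0.7007 0.1653 0.1862]
grate [0.7215 0.2637 0.1859]
the job is handed in; nothing more can be done
None
```

The pot is lowered with its grate resting on the clay lugs, and the job was handed in at about 34 s of the 69 s allowed. The hand-in gives no verdict.

1. **Wind up:** I wound the crank up about 0.32 rad, against roughly 15 N at the grip, and let go of it.
2. **Pawl:** I pushed the thumb pin over with closed fingers. The push forces I read stayed at noise level, and the pawl fell onto its stop.
3. **Lowering:** I took the crank again and wound it backward. Resistance was 1 to 4 N while it ran free, then jumped to 6.2 N at about 1.48 rad. I crept on to 1.52 rad and 9.2 N, then stopped and withdrew.

**Last checks**
- **Clay load:** I estimate about 32 N on the clay, against a pot and grate weight of about 24 to 28 N and a break limit of 60 N. These are worked out from crank force, not measured at the stove.
- **Grate height:** the top of the grate went from about 0.226 m to 0.186–0.187 m and stayed there after release. That puts its underside at the lug tops, about 0.177 m.
- **Pawl:** the pin lies on its predicted stop position in the picture.
- **Lid, bowl and spatula:** these look unmoved in the pictures.
- **Gripper:** it is open and well clear of everything.

**What disagreed:** free-lowering force read 3.7 and 2.7 N at normal speed but only 0.9 to 1.8 N when slow, below the stated 2 to 5 N, so the clay load could be off by several newtons. There was also up to 7 N of radial misfit on the crank during lowering, which I trimmed out as I went.

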